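# Load the bobbin on the winder spindle

### The arm

A 6-joint arm with a two-finger parallel gripper is mounted at the origin on a cart in front of the work surface, level with it; the furniture and walls round the work are solid. World frame = base frame: x ahead of the robot, y to its left, z up, the work surface at z = 0. Lengths are in m, angles in degrees, forces in N, time in s.
With the tool pointing down it reaches from about 0.325 to 0.775 m from the base axis. Payload 5.5 kg.
Tool frame: the origin (TCP) lies at the centre of the arm's flange, where the gripper is bolted on; the fingertips stand 182 mm ahead of it and the grasp point (between the pads) lies 163 mm ahead of it; z points along the fingers, y is the line along which they close (so a half turn about z gives the same grasp; the last joint's range is limited). The gripper opens to 88 mm and grips with 3 to 60 N. Pads are 20 mm wide; open, the fingers measure 115 mm over their backs; the gripper's body (75 mm by 178 mm) begins 61 mm behind the grasp point.
Start: joints at [69.803, 5.22, 70.514, -0, 104.267, -3.249], TCP at [0.175, 0.574, 0.405] pointing down, gripper open.
Joint ranges: [-164.24, 164.24], [-49.07, 125.15], [9.68, 141.18], [-86.29, 266.29], [3.28, 154.24], [-151.56, 151.56]. Speed limits (degrees/s): [147.25, 147.25, 172.46, 180, 180, 180].

### API

Orientations are given as [roll, pitch, yaw] about the fixed x, y, z axes, in that order (R = Rz(yaw) Ry(pitch) Rx(roll)).
In Python, from station import r gives the robot as it stands. The module is installed in compiled form; this text tells all that it offers. Calls block until the motion is done:
- r.reach(position, orientation): joint-space move of the TCP to a pose.
- r.servo_line(position, rotation=None, speed=0.15): straight line of the TCP; rotation=None keeps the orientation; speed is the mean speed in m/s.
- r.move_joints(angles): joint-space move.
- r.let_go() and r.grab(squeeze=None): open the fingers fully, or close them until they stop; squeeze is the grip in N (None keeps the last).
- r.wait(seconds).
- r.inverse_kinematics(position, orientation): joint angles nearest the present ones, or None.
- r.sense(): the state.
- r.snapshot(name): name is "scene" or "top"; returns a dict with "frame" (400x640x3 uint8, red, green, blue), "fx", "fy", "cx", "cy" (pixels), "R" (3x3) and "t" (3): a world point X has camera coordinates R X + t. Camera axes: x right, y down, z forward; pixel columns grow to the right and rows downward; lengths in m; the calibration is good to about 2 mm. A picture is of the moment at which its call begins. There is no depth.
A pose or a line that the arm cannot do raises r.IKError and nothing moves.
- r.hand_in(): hands the job in; it is judged then, once.
The state is a dict: "clock": time; "joints": joint angles; "joint_vel": joint speeds; "joint_torque": joint torques, N m; "tcp_pos": TCP position; "orientation": TCP orientation; "contact_force": force on the tool from outside, world axes, zero at the start; "torque": the same for the moment, N m; "opening": finger opening in m; "gripper_force": force on a finger pad.
Only numpy, scipy, OpenCV 4.12 (cv2) and the standard library are available. Lean on these libraries where they do the work, as an engineer would, in place of code of your own. Each camera call takes 0.05 s, during which the arm holds its last target. There are 200 camera calls.

### The job

Take the empty bobbin off its sloping parking block and mount it, foot flange down, on the upright spindle of the winder stand. Turn it until the drive lugs on the stand's carrier plate drop into the notches of its foot, so that it sits fully home and flat on the plate, then let go. Do not force it down, and leave the tape roll, marker, flux tin and spray can where they are.

Things in the scene. Friction and masses are not known exactly. Their poses are not given: they have to be found in the camera images.
- bobbin_center (a point): Empty grey plastic bobbin, 75 mm tall, 0.1 to 0.22 kg: a smooth round barrel 46 mm across on a round foot flange 76 mm across and 7 mm thick, with a through bore of 24 mm along the axis. This point: on the axis, half-way up (37.5 mm from either end); z points along the axis from foot to top end. It starts parked on the block, its axis leaning 32 degrees from vertical.
- bobbin_foot (a point): Centre of the bobbin's underside, axes as above. The foot flange has four open notches, each 9.5 mm wide, cut in from the rim to the barrel, towards the bobbin's own +x, +y, -x and -y.
- holder: Plywood parking block, fixed, base 120 x 96 mm; origin: centre of its underside, z up. Its top is a board 92 x 88 mm that slopes 32 degrees, falling towards the block's own -x, its face's centre 50 mm above the table.
- stub_tip (a point): End of the steel stub (18 mm diameter, 22 mm long) that stands square on the sloping face's centre, inside the parked bobbin's bore; z is the block's z (up). The bobbin comes off along the stub: up, leaning 32 degrees towards the block's own -x.
- spindle_tip (a point): Tip of the fixed vertical steel spindle of the winder stand, 120 mm above the table: 19 mm diameter, rounded to a blunt point over its top 18 mm. z up. The fully seated bobbin has its centre point 40.5 mm below this tip; with its foot riding on the lugs it stands 7 mm higher.
- stand: Winder stand, fixed: a dark steel foot 112 mm across, stepped in to 88 mm, 34 mm high, the spindle upright in its middle. Origin: centre of its underside, z up. Its x and y axes say nothing about the lugs.
- plate_center (a point): Middle of the top of the aluminium carrier plate round the spindle (82 mm across, 8 mm thick), 42 mm above the table. Two drive lugs stand 7 mm up from it, opposite each other, 31 mm from the axis, 5 mm wide, 10 mm long radially. Their angle differs every time and is not reported. The plate is braked: it turns only under about 0.45 N m, so the foot slides over the lugs under a light push.
- tape_black: Bystander: black tape roll lying flat, 70 mm diameter, 18 mm high. Origin: centre of its underside.
- marker_blue: Bystander: marker pen, 138 mm long, 14 mm high, lying along its x. Origin: centre of its underside.
- flux_tin: Bystander: round tin, 59 mm diameter, 46 mm high. Origin: centre of its underside.
- contact_spray: Bystander: spray can, 65 mm diameter, 190 mm high. Origin: centre of its underside.

How it is judged (in metres and radians):
At the end, for the whole second after the job is handed in: The bobbin is on the spindle, foot flange down, its axis within 0.06 rad of vertical and within 6 mm of the spindle, its centre point 37.5 to 45 mm below the spindle tip (fully home is 40.5 mm, riding on the lugs 33.5 mm), at rest (z of bobbin_center in the frame of spindle_tip between -0.045 and -0.0375 m and horizontal distance between bobbin_center and spindle_tip below 0.006 m and angle between bobbin_center's own z axis and vertical below 0.06 rad and linear speed of bobbin below 0.02 m/s); the robot touches nothing.
It fails at once if the bobbin is forced against the stand (more than 60 N) (contact force between bobbin and stand above 60 N).
It fails at once if a bystander is moved by more than 30 mm (distance of any of tape_black, marker_blue, flux_tin, contact_spray from where it was at the start of the episode above 0.03 m).
It also fails if it takes over 72 s, if anything falls off the work surface, if the arm or the gripper's body presses on something with over 40 N, if the wrist force passes 120 N, or if a joint passes its speed limit or range.

## Working session

There is one attempt and no reset: what is moved stays moved. The work goes in short steps, each a Python script; the robot and the scene stay as the last script left them, time stands still between calls to the robot, and variables do not carry over. Pictures are saved under pics/ and viewed, at most 10 in all, crops included, and the job is handed in when it is done.

```bash
mkdir -p pics
python3 - <<'E'
from station import r
import cv2,numpy as np,pickle
S={}
for n in("scene","top"):
    s=r.snapshot(n);S[n]=s
    cv2.imwrite(f"pics/{n}0.png",s["frame"][:,:,::-1])
    print(n,s["fx"],s["fy"],s["cx"],s["cy"],"cam pos",-np.array(s["R"]).T@np.array(s["t"]),np.array(s["R"]).round(3).tolist())
pickle.dump(S,open("s0.pkl","wb"))
print(r.sense())
E
```

```text
scene 487.2867425539135 487.2867425539135 317.28917887422034 199.43638929706992 cam pos [-0.18010146 -0.86572793  0.76154759] [[0.703, -0.711, 0.009], [-0.384, -0.39, -0.837], [0.598, 0.585, -0.548]]
top 471.01635050744585 471.01635050744585 315.3905065078637 205.5046609987874 cam pos [ 0.38721263 -0.13613524  1.15668257] [[-0.0, -1.0, 0.02], [-0.987, -0.003, -0.162], [0.162, -0.02, -0.987]]
{'clock': 0.1, 'joints': array([ 6.98049676e+01,  5.26055126e+00,  7.05739525e+01, -1.03720929e-03,
        1.04266649e+02, -3.24935833e+00]), 'joint_vel': array([ 0.16655513, -0.0738202 , -0.1500431 ,  0.0756077 , -0.06095061,
       -0.09467205]), 'joint_torque': array([ 1.58470237e-03, -4.47858310e+01, -4.07570243e+01,  7.00583146e-02,
        2.84711685e-02, -8.95427638e-05]), 'tcp_pos': array([0.1749116 , 0.57400334, 0.40361144]), 'orientation': array([-1.79898953e+02, -4.72943436e-03,  1.63054067e+02]), 'contact_force': array([-0.23967497, -0.56013085, -0.08334742]), 'torque': array([-0.02146298,  0.00689359,  0.01096198]), 'gripper_force': 0.0, 'opening': 0.08791396359507953}
```

View pics/scene0.png

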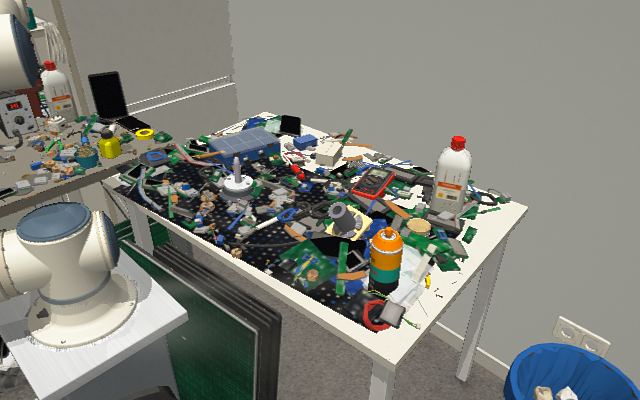

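View pics/top0.png

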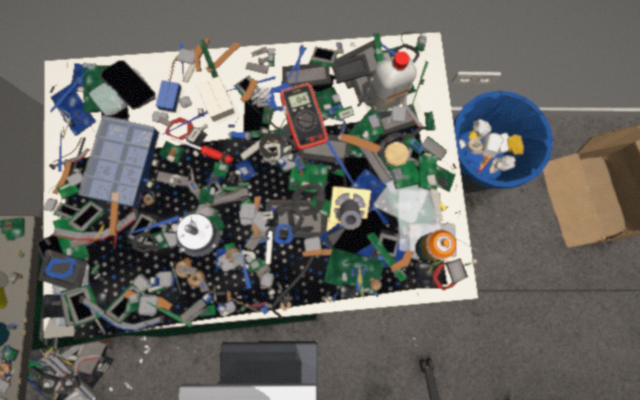

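The scene view shows the stand near (238,183), the bobbin on its block near (345,218) and the spray can at (386,260). In the top view the stand is near (197,232), the bobbin near (350,208), the can at (438,245). I'll zoom in on these.

Run:
```python
import cv2,numpy as np,pickle
S=pickle.load(open("s0.pkl","rb"))
def crop(n,u,v,w=80,h=60):
    f=S[n]["frame"][v:v+h,u:u+w,::-1]
    return cv2.resize(f,(400,300),interpolation=cv2.INTER_CUBIC)
a=np.hstack([crop("top",310,180),crop("top",157,202)])
b=np.hstack([crop("scene",305,190),crop("scene",198,147)])
cv2.imwrite("pics/c0.png",np.vstack([a,b]))
```

```text
(no output)
```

View pics/c0.png

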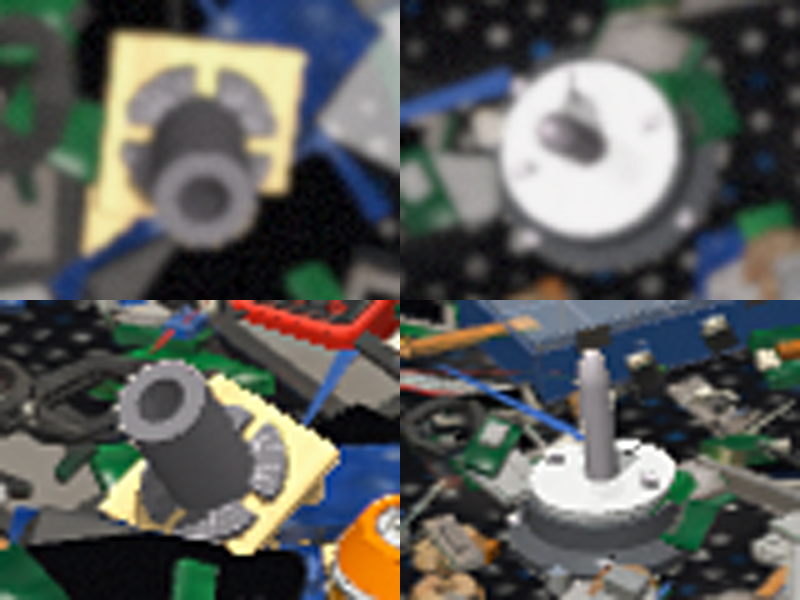

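The crops show, in full-image pixels: in the top view the bobbin's top ring at about (351,219.6) and the lugs at about (182,235.6) and (207.4,226.4). In the scene view the ring is at about (337.4,210.4), the spindle tip at about (236.4,157), and the lugs at about (229.4,179) and (248,182.6).

```bash
cat > h.py <<'E'
import numpy as np,cv2,pickle
def ray(s,uv):
    R=np.array(s["R"]);c=-R.T@np.array(s["t"])
    d=R.T@np.array([(uv[0]-s["cx"])/s["fx"],(uv[1]-s["cy"])/s["fy"],1]);return c,d/np.linalg.norm(d)
def onz(s,uv,z):
    c,d=ray(s,uv);return c+d*(z-c[2])/d[2]
def onplane(s,uv,p,n):
    c,d=ray(s,uv);return c+d*(n@(p-c))/(n@d)
def tri(rays):
    A=0;b=0
    for c,d in rays:
        P=np.eye(3)-np.outer(d,d);A=A+P;b=b+P@c
    X=np.linalg.solve(A,b);return X,[round(1e3*np.linalg.norm((np.eye(3)-np.outer(d,d))@(X-c)),1) for c,d in rays]
def proj(s,X):
    p=np.array(s["R"])@X+np.array(s["t"]);return s["fx"]*p[0]/p[2]+s["cx"],s["fy"]*p[1]/p[2]+s["cy"]
E
python3 - <<'E'
from h import *
S=pickle.load(open("s0.pkl","rb"));T,C=S["top"],S["scene"]
print("bobbin top",tri([ray(T,(351,219.6)),ray(C,(337.4,210.4))]))
# white plate
f=T["frame"][202:262,157:237].astype(int);m=((f.min(2)>190)).astype(np.uint8)
m=cv2.morphologyEx(m,cv2.MORPH_OPEN,np.ones((3,3)))
k=max(cv2.findContours(m,0,2)[0],key=cv2.contourArea);k=cv2.convexHull(k);e=cv2.fitEllipse(k);print(e)
pc=onz(T,(e[0][0]+157,e[0][1]+202),.042);print("plate",pc,"scale dia",e[1][0]/T["fx"]*1.115)
print("tip",onz(C,(236.4,156.5),.118), "plate proj in scene",proj(C,pc))
for s,l in((T,[(182.4,235.6),(207.4,226.4)]),(C,[(229.4,179),(248,182.6)])):
    P=[onz(s,u,.049) for u in l];d=P[1]-P[0];print("lugs",P,np.linalg.norm(d),np.degrees(np.arctan2(d[1],d[0])),(P[0]+P[1])/2)
# yellow board in top
f=T["frame"][180:240,310:390];h=cv2.cvtColor(f,cv2.COLOR_RGB2HSV)
m=cv2.inRange(h,(18,50,150),(35,255,255));k=max(cv2.findContours(m,0,2)[0],key=cv2.contourArea)
q=cv2.approxPolyDP(cv2.convexHull(k),2.0,True)[:,0]+[310,180];print("board poly",q.tolist())
E
```

```text
bobbin top (array([ 0.52838077, -0.23757964,  0.11175812]), [np.float64(1.4), np.float64(1.4)])
((37.06993865966797, 29.095544815063477), (33.78049087524414, 34.77037048339844), 73.84589385986328)
plate [0.50842823 0.12881645 0.042     ] scale dia 0.07996590200174336
tip [0.51727875 0.13220762 0.118     ] plate proj in scene (np.float64(236.836336028059), np.float64(181.54733166331712))
lugs [array([0.49700388, 0.15395605, 0.049     ]), array([0.51883453, 0.09636285, 0.049     ])] 0.061591828066734355 -69.24083729459659 [0.5079192  0.12515945 0.049     ]
lugs [array([0.49527269, 0.14512816, 0.049     ]), array([0.52054814, 0.09261856, 0.049     ])] 0.058276128272804005 -64.29620082098002 [0.50791041 0.11887336 0.049     ]
board poly [[369, 190], [366, 217], [326, 229], [333, 187]]
```

Run:
```python
from h import *
S=pickle.load(open("s0.pkl","rb"));T,C=S["top"],S["scene"]
zu,zl=.05+.046*np.sin(np.radians(32)),.05-.046*np.sin(np.radians(32))
a,b,c=[onz(T,u,z) for u,z in(((332,186),zu),((370.5,189.5),zu),((367.5,218),zl))]
print(a,b,c,"w",np.linalg.norm(a-b),"l",np.linalg.norm(b-c))
ang=lambda d:np.degrees(np.arctan2(d[1],d[0]))
print("block yaw from top edge",ang(a-b)-90,"right edge",ang(b-c),"face centre",(a+c)/2)
for X in((.508,.127),(.508,.124),(.511,.127)):
    print(X,[np.round(proj(s,np.array([*X,z])),1).tolist() for s in(T,C) for z in(.042,.12)])
# tip: spindle columns in scene; grey profile
f=C["frame"];print(f[150:180:2,230:244].mean(2).astype(int))
f=T["frame"];print(f[218:236,180:202].mean(2).astype(int))
# edges of white plate in scene
f=C["frame"][165:200,215:260].astype(int);m=(f.min(2)>185).astype(np.uint8)
k=max(cv2.findContours(m,0,2)[0],key=cv2.contourArea);x,y,w,h=cv2.boundingRect(k);e=cv2.fitEllipse(cv2.convexHull(k));print(x+215,y+165,w,h,e[0][0]+215,e[0][1]+165,e[1])
print(onz(C,(e[0][0]+215,e[0][1]+165),.042))
```

```text
[ 0.61179433 -0.19659953  0.07437629] [ 0.6037513  -0.28702058  0.07437629] [ 0.54292678 -0.28514611  0.02562371] w 0.09077805413219057 l 0.0779740298585111
block yaw from top edge -5.083128650193331 right edge -1.7651611451024967 face centre [ 0.57736055 -0.24087282  0.05      ]
(0.508, 0.127) [[194.8, 231.3], [186.6, 227.4], [237.1, 181.8], [234.8, 157.6]]
(0.508, 0.124) [[196.1, 231.3], [188.0, 227.4], [237.8, 182.2], [235.5, 158.0]]
(0.511, 0.127) [[194.9, 230.0], [186.7, 226.1], [238.0, 181.5], [235.7, 157.3]]
[[133 130 130 132 146 146 133 134 134 130 122 140 115 119]
 [133 130 129 118 131  96 115  70  54  49  76  90  91  90]
 [ 90  89  84  53  44  45  48  48  48  49  54  59  59  60]
 [ 86  87  57  49  47  68  66  60  52  56  59  60  58  58]
 [ 61  60  58  57 113 209 210 177 153  54  59  59  68 124]
 [ 59  59  55  94 175 186 188 167 135  58  57  59  58  60]
 [ 63  62  60  95 162 173 168 157 139 104  56  60  63  60]
 [ 59  58  56  78 131 144 142 133 120  94  70  77  67  47]
 [ 63  76 106 125 125 138 135 132 118 116 160  63  41  26]
 [ 57  44  71 102 127 138 137 133 122 115 119  1
[... 1409 characters left out ...]
 228 236 240]
 [243 243 241 235 215 179 156 149 139 131 118 103  90  84  78  76  84 120
  176 221 234 236]
 [243 243 242 240 228 203 168 149 137 122 109  96  89  87  86  83  87 115
  172 220 231 234]
 [241 242 242 241 238 228 208 183 157 136 114 101  96  91  88  88  94 128
  180 221 230 232]
 [241 237 234 235 238 239 233 225 209 182 159 138 115 101  98  98 120 159
  204 227 232 233]
 [233 227 217 219 229 238 240 240 235 224 208 185 162 142 134 147 173 205
  225 233 233 234]
 [230 222 205 199 219 235 241 241 241 238 232 226 216 202 196 206 222 231
  235 235 234 234]]
224 174 29 16 237.57767868041992 181.35523796081543 (15.627309799194336, 28.783754348754883)
[0.51057969 0.12818589 0.042     ]
```

Run:
```python
from h import *
S=pickle.load(open("s0.pkl","rb"));T,C=S["top"],S["scene"]
th=np.arange(0,360,4)
def samp(s,f,pts):
    uv=np.array([[proj(s,p) for p in row] for row in pts],np.float32)
    return cv2.remap(f.astype(np.float32),uv[...,0],uv[...,1],cv2.INTER_LINEAR)
b=np.radians(-4);t=np.radians(32)
ax=np.array([-np.sin(t)*np.cos(b),-np.sin(t)*np.sin(b),np.cos(t)]);ey=np.array([-np.sin(b),np.cos(b),0]);ex=np.cross(ey,ax)
foot=np.array([.5285,-.2375,.1127])-.075*ax;print("foot",foot,"ax",ax)
for n,s in S.items():
    f=s["frame"].astype(float);Y=(f[...,0]+f[...,1])/2-f[...,2]
    for hgt in(.007,):
        pts=[[foot+hgt*ax+R*(np.cos(np.radians(a))*ex+np.sin(np.radians(a))*ey) for a in th] for R in(.029,.032,.035)]
        v=samp(s,Y,pts).mean(0)
        print(n,"yellow");print([(int(a),int(x)) for a,x in zip(th,v) if x>25])
    for c in((.510,.1272),):
        pts=[[np.array([c[0]+R*np.cos(np.radians(a)),c[1]+R*np.sin(np.radians(a)),.049]) for a in th] for R in(.028,.031,.034)]
        v=samp(s,f.mean(2),pts).mean(0);print(n,"lug profile");print([(int(a),int(x)) for a,x in zip(th,v)])
```

```text
foot [ 0.56814713 -0.2402724   0.04909639] ax [-0.52862841  0.0369653   0.8480481 ]
scene yellow
[(0, 67), (4, 30), (176, 26), (180, 51), (184, 44), (260, 39), (264, 75), (268, 83), (272, 70), (276, 31), (352, 52), (356, 73)]
scene lug profile
[(0, 147), (4, 138), (8, 183), (12, 198), (16, 182), (20, 155), (24, 135), (28, 108), (32, 78), (36, 71), (40, 95), (44, 112), (48, 123), (52, 131), (56, 136), (60, 137), (64, 129), (68, 131), (72, 142), (76, 164), (80, 197), (84, 219), (88, 230), (92, 235), (96, 229), (100, 227), (104, 231), (108, 229), (112, 216), (116, 179), (120, 150), (124, 158), (128, 174), (132, 194), (136, 217), (140, 241), (144, 247), (148, 244), (152, 242), (156, 241), (160, 240), (164, 239), (168, 239), (172, 239), (176, 239), (180, 239), (184, 240), (188, 240), (192, 240), (196, 240), (200, 240), (204, 241), (208, 241), (212, 241), (216, 242), (220, 241), (224, 237), (228, 235), (232, 233), (236, 230), (240, 228), (244, 229), (248, 229), (252, 229), (256, 232), (260, 236), (264, 240), (268, 240), (272, 236), (276, 218), (280, 192), (284, 186), (288, 203), (292, 221)
[... 749 characters left out ...]
35), (128, 241), (132, 243), (136, 243), (140, 242), (144, 243), (148, 242), (152, 242), (156, 242), (160, 242), (164, 242), (168, 243), (172, 243), (176, 243), (180, 243), (184, 243), (188, 243), (192, 243), (196, 243), (200, 243), (204, 243), (208, 243), (212, 243), (216, 242), (220, 242), (224, 240), (228, 239), (232, 238), (236, 239), (240, 239), (244, 240), (248, 241), (252, 241), (256, 241), (260, 242), (264, 243), (268, 242), (272, 242), (276, 238), (280, 228), (284, 217), (288, 220), (292, 226), (296, 233), (300, 240), (304, 242), (308, 242), (312, 242), (316, 242), (320, 242), (324, 242), (328, 242), (332, 241), (336, 242), (340, 241), (344, 241), (348, 241), (352, 241), (356, 240)]
```

```bash
cat >> h.py <<'E'
from scipy.spatial.transform import Rotation as Ro
b=np.radians(-4);t=np.radians(32)
ax=np.array([-np.sin(t)*np.cos(b),-np.sin(t)*np.sin(b),np.cos(t)]);ey=np.array([-np.sin(b),np.cos(b),0]);ex=np.cross(ey,ax)
foot=np.array([.5285,-.2375,.1127])-.075*ax
Rb0=np.c_[ex,ey,ax]@Ro.from_euler('z',-1,degrees=True).as_matrix()
G=.045  # grasp height above foot
def tool(phi): # tool rotation, closing dir = ey rotated by phi about axis
    a=np.radians(phi);y=np.cos(a)*ey-np.sin(a)*ex;z=-ax
    return np.c_[np.cross(y,z),y,z]
eul=lambda R:Ro.from_matrix(R).as_euler('xyz',degrees=True)
SP=np.array([.510,.1272])
E
python3 - <<'E'
from h import *
from station import r
S=pickle.load(open("s0.pkl","rb"));T,C=S["top"],S["scene"]
# can: orange cap, top centre
can=tri([ray(T,(439,243)),ray(C,(386,232))]);print("can",can)
g=foot+G*ax
for phi in(0,15,30,-15,-30,180,195,210,165,150):
    R=tool(phi);tcp=g-.163*R[:,2]
    ok=[]
    for d in(0,.1):
        q=r.inverse_kinematics(tcp+d*ax,eul(R));ok.append(None if q is None else np.round(q).astype(int).tolist())
    cl=min(np.linalg.norm((g-h*R[:,2]+sx*.0375*R[:,0]+y*R[:,1])[:2]-can[0][:2])-.0325 for h in(.061,.1,.13,.163) for sx in(-1,0,1) for y in np.linspace(-.089,.089,9))
    tg=[]
    for k in range(4):
        Rt=Ro.from_euler('z',21+90*k,degrees=True).as_matrix()@Rb0.T@R
        q=r.inverse_kinematics([*SP,.2+.163+.0],eul(Rt));tg.append(None if q is None else np.round(np.array(q)[[3,5]]).astype(int).tolist())
    print(phi,ok,round(cl,3),tg)
E
```

```text
can (array([ 0.47195648, -0.41715384,  0.17406373]), [np.float64(2.9), np.float64(2.9)])
0 [[-36, -18, 113, 19, 59, -128], [-40, -29, 112, 19, 71, -128]] 0.062 [[0, -102], None, [0, 78], [0, -12]]
15 [[-36, -18, 113, 19, 59, -143], [-40, -29, 112, 19, 71, -143]] 0.055 [[0, -117], None, [0, 63], [0, -27]]
30 [None, None] 0.055 [[0, -132], [0, 138], [0, 48], [0, -42]]
-15 [[-36, -18, 113, 19, 59, -113], [-40, -29, 112, 19, 71, -113]] 0.055 [[0, -87], None, [0, 93], [0, 3]]
-30 [[-36, -18, 113, 19, 59, -98], [-40, -29, 112, 19, 71, -98]] 0.055 [[0, -72], None, [0, 108], [0, 18]]
180 [[-36, -18, 113, 19, 59, 52], [-40, -29, 112, 19, 71, 52]] 0.062 [[0, 78], [0, -12], [0, -102], None]
195 [[-36, -18, 113, 19, 59, 37], [-40, -29, 112, 19, 71, 37]] 0.055 [[0, 63], [0, -27], [0, -117], None]
210 [[-36, -18, 113, 19, 59, 22], [-40, -29, 112, 19, 71, 22]] 0.055 [[0, 48], [0, -42], [0, -132], [0, 138]]
165 [[-36, -18, 113, 19, 59, 67], [-40, -29, 112, 19, 71, 67]] 0.055 [[0, 93], [0, 3], [0, -87], None]
150 [[-36, -18, 113, 19, 59, 82], [-40, -29, 112, 19, 71, 82]] 0.055 [[0, 108], [0, 18], [0, -72], None]
```

Run:
```python
from h import *
from station import r
R=tool(180);g=foot+G*ax;tcp=g-.163*R[:,2]
r.reach(tcp+.09*ax,eul(R))
r.servo_line(tcp,speed=.06)
s=r.sense();print(s["clock"],s["contact_force"].round(1),s["tcp_pos"]-tcp)
r.grab(25)
s=r.sense();print(s["clock"],s["contact_force"].round(1),s["torque"].round(2),s["opening"],s["gripper_force"])
f=[r.snapshot(n)["frame"][:,:,::-1] for n in("top","scene")]
c=lambda f,u,v:cv2.resize(f[v:v+80,u:u+106],(400,300),interpolation=cv2.INTER_CUBIC)
cv2.imwrite("pics/g1.png",np.hstack([c(f[0],298,170),c(f[1],295,165)]))
```

```text
4.8167 [ 0.5  0.5 -0.4] [-2.88240988e-06 -6.74554817e-05  4.71952503e-04]
5.5417 [-1.8  1.9  1. ] [0.12 0.45 0.09] 0.04612357450556442 24.985137172043324
```

View pics/g1.png

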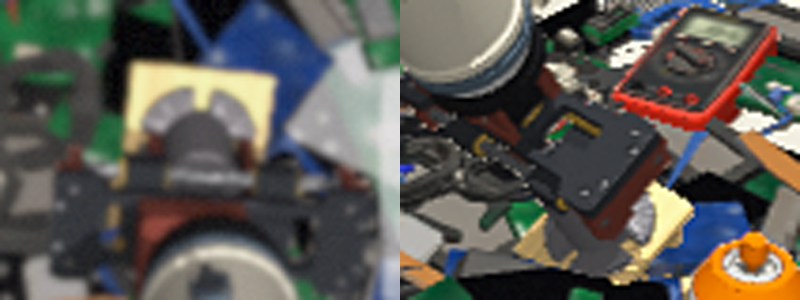

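The opening is 46.1 mm, which matches the barrel. The pads straddle it just below the top end, and the foot is still on the board. Next I'll lift it along the stub and carry it over the spindle.

```bash
cat >> h.py <<'E'
def Rt(n): # tool rotation with bobbin upright and notch at angle n (deg)
    return Ro.from_euler('z',n,degrees=True).as_matrix()@Rb0.T@tool(180)
E
python3 - <<'E'
from h import *
from station import r
R=tool(180);p=r.sense()["tcp_pos"]
r.servo_line(p+.03*ax,speed=.05)
print(r.sense()["contact_force"].round(1))
r.servo_line(p+.10*ax+[0,0,.05],speed=.12)
r.reach([*SP,.175+G+.163],eul(Rt(21)))
r.wait(.3)
s=r.sense();print(s["clock"],s["contact_force"].round(1),s["torque"].round(2),s["opening"],s["tcp_pos"],s["orientation"].round(2))
S={n:r.snapshot(n) for n in("top","scene")};pickle.dump(S,open("s1.pkl","wb"))
f=[S[n]["frame"][:,:,::-1] for n in("top","scene")]
print(proj(S["scene"],np.array([*SP,.175])),proj(S["scene"],np.array([*SP,.12])))
c=lambda f,u,v:cv2.resize(f[v:v+80,u:u+106],(400*2,600),interpolation=cv2.INTER_CUBIC)
cv2.imwrite("pics/h1.png",c(f[1],185,117))
E
```

```text
[ 0.2  0.1 -1.1]
9.1583 [ 0.8 -0.5 -1.8] [-0.    0.15 -0.08] 0.04612086616580862 [0.51002925 0.12634646 0.38315539] [ 1.7999e+02 -2.0000e-02  2.1910e+01]
(np.float64(233.63405620402827), np.float64(139.3326378083422)) (np.float64(235.33800546227178), np.float64(157.3483710983299))
```

View pics/h1.png

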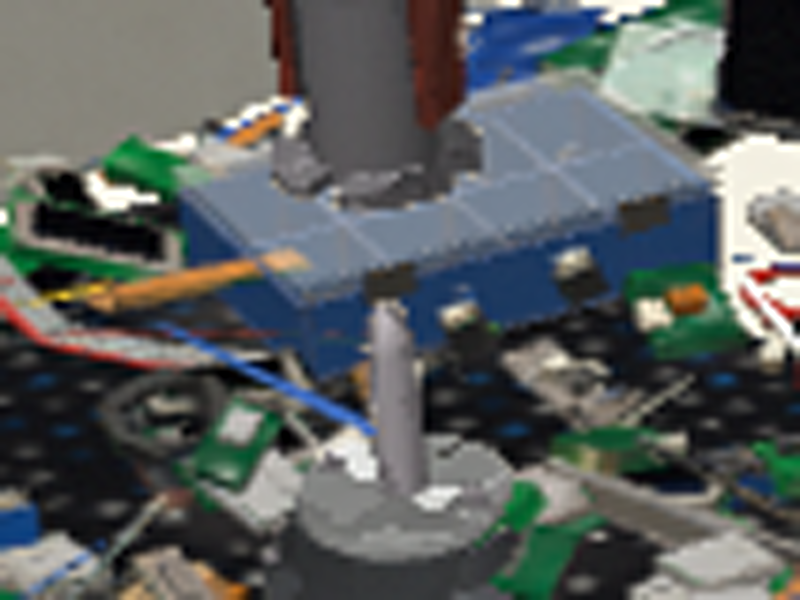

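The flange centre is at u≈234.8 and the spindle axis extrapolated to that height is at u≈234.6. The bobbin therefore sits over the spindle laterally, upright, with its notches visible. I'll descend in small steps and shift sideways to follow the side force.

```bash
cat >> h.py <<'E'
def descend(r,zstop,step=.003,off=np.zeros(2),base=None,fz=8,gain=1.5e-4):
    """lower in steps to foot height zstop, yielding to side force; returns (offset, foot z, force, torque)"""
    off=np.array(off,float);z=r.sense()["tcp_pos"][2]-G-.163;log=[]
    while z>zstop+1e-5:
        z=max(zstop,z-step);r.servo_line([*(SP+off),z+G+.163],speed=.03);r.wait(.05)
        s=r.sense();F=s["contact_force"]-base
        log.append((round(z*1e3,1),*F.round(1),*(off*1e3).round(1)))
        if F[2]>fz: break
        if np.hypot(*F[:2])>1.5: off+=np.clip(gain*F[:2],-.001,.001)
    for l in log:print(*l)
    return off,z
E
python3 - <<'E'
from h import *
from station import r
r.servo_line([*SP,.125+G+.163],rotation=eul(Rt(21)),speed=.08);r.wait(.3)
s=r.sense();base=s["contact_force"];print(base,s["tcp_pos"])
off,z=descend(r,.054,base=base)
s=r.sense();print(s["clock"],s["torque"].round(2),s["opening"],s["tcp_pos"])
pickle.dump((off,base),open("off.pkl","wb"))
E
```

```text
[-0.264616    0.35637138 -1.87123012] [0.51005923 0.12720752 0.33349464]
122.5 0.6 -0.5 0.5 0.0 0.0
119.5 0.2 -0.1 0.2 0.0 0.0
116.5 0.0 -0.1 0.2 0.0 0.0
113.5 -0.6 -0.9 -0.7 0.0 0.0
110.5 -0.3 -0.5 -0.3 0.0 0.0
107.5 0.2 -0.7 0.1 0.0 0.0
104.5 0.1 -0.4 -0.3 0.0 0.0
101.5 0.3 -1.0 1.0 0.0 0.0
98.5 0.1 -0.1 0.7 0.0 0.0
95.5 0.4 -0.3 0.9 0.0 0.0
92.5 0.3 -0.1 1.5 0.0 0.0
89.5 -0.6 -0.2 0.2 0.0 0.0
86.5 0.9 -0.7 0.7 0.0 0.0
83.5 -0.8 -0.7 0.7 0.0 0.0
80.5 0.4 -1.1 0.2 0.0 0.0
77.5 -0.1 -1.3 -0.1 0.0 0.0
74.5 0.4 -0.9 0.4 0.0 0.0
71.5 -0.2 -0.3 0.3 0.0 0.0
68.5 -0.0 -1.1 -0.3 0.0 0.0
65.5 0.7 0.1 0.4 0.0 0.0
62.5 -0.3 -0.2 -0.9 0.0 0.0
59.5 0.1 -1.5 0.4 0.0 0.0
56.5 0.5 -0.6 -0.0 0.0 0.0
54.0 1.0 -1.1 0.2 0.0 0.0
17.5333 [-0.01  0.13 -0.  ] 0.04606931966845563 [0.50996279 0.12719382 0.26189602]
```

It slid onto the spindle with no side force. Now I'll go down past the lug height.

Run:
```python
from h import *
from station import r
off,base=pickle.load(open("off.pkl","rb"))
off,z=descend(r,.041,step=.001,off=off,base=base,fz=6)
s=r.sense();print(s["clock"],s["torque"].round(2),s["opening"],s["tcp_pos"])
pickle.dump((off,base),open("off.pkl","wb"))
```

```text
52.9 1.1 -0.3 0.1 0.0 0.0
51.9 0.2 -0.2 0.4 0.0 0.0
50.9 0.6 -0.2 0.2 0.0 0.0
49.9 -0.1 -0.0 -0.0 0.0 0.0
48.9 1.2 -0.1 0.5 0.0 0.0
47.9 0.2 -0.6 -0.0 0.0 0.0
46.9 -0.2 -0.2 0.5 0.0 0.0
45.9 0.3 -1.4 0.5 0.0 0.0
44.9 -0.6 -0.1 0.6 0.0 0.0
43.9 1.2 -0.4 0.1 0.0 0.0
42.9 0.1 -1.4 0.3 0.0 0.0
41.9 0.4 0.2 0.6 0.0 0.0
41.0 0.8 -0.7 -0.7 0.0 0.0
21.4333 [-0.08  0.12  0.01] 0.04608708485607769 [0.50999097 0.12718993 0.2489342 ]
```

Run:
```python
from h import *
from station import r
off,base=pickle.load(open("off.pkl","rb"))
off,z=descend(r,.034,step=.0007,off=off,base=base,fz=4)
s=r.sense();print(s["clock"],s["torque"].round(2),s["opening"],s["tcp_pos"])
pickle.dump((off,base),open("off.pkl","wb"))
c=lambda f,u,v:cv2.resize(f[v:v+60,u:u+80],(800,600),interpolation=cv2.INTER_CUBIC)
S=r.snapshot("scene");cv2.imwrite("pics/k1.png",c(S["frame"][:,:,::-1],198,145))
print(proj(S,np.array([*SP,.042])))
```

```text
40.2 0.5 -1.0 -0.1 0.0 0.0
39.5 -0.2 -0.5 1.8 0.0 0.0
38.8 -1.7 -1.7 8.2 0.0 0.0
22.3333 [-0.04  0.59 -0.02] 0.04631009585655568 [0.51007217 0.1271941  0.24768614]
(np.float64(237.62764638922425), np.float64(181.55658039227185))
```

View pics/k1.png

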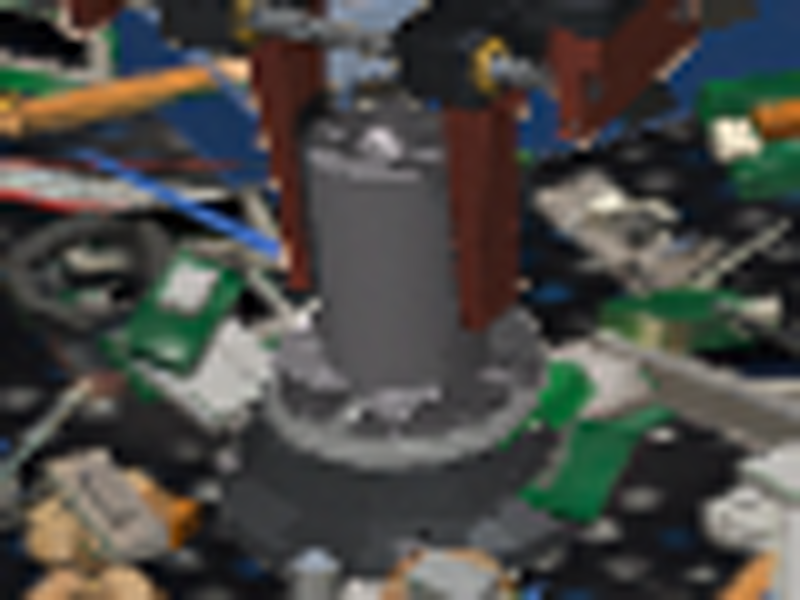

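The contact force rose at a nominal foot height of 38.8 mm. That is about 3 mm off home, within the grasp-height uncertainty, and far from the lug height. The flange (centre about (238,183)) looks flush on the plate. I'll relieve the load, release, retreat and verify.

Run:
```python
from h import *
from station import r
p=r.sense()["tcp_pos"]
r.servo_line(p+[0,0,.0008],speed=.02);r.let_go();r.wait(.3)
s=r.sense();print(s["contact_force"].round(1),s["opening"])
r.servo_line(p+[0,0,.13],speed=.08)
q=np.array(r.sense()["joints"]);q[0]+=50
r.move_joints(q);r.wait(.3)
s=r.sense();print(s["clock"],s["tcp_pos"])
S={n:r.snapshot(n) for n in("top","scene")};pickle.dump(S,open("s2.pkl","wb"))
c=lambda f,u,v:cv2.resize(f[v:v+60,u:u+40],(400,600),interpolation=cv2.INTER_CUBIC)
cv2.imwrite("pics/f1.png",np.hstack([c(S["scene"]["frame"][:,:,::-1],218,145),c(S["top"]["frame"][:,:,::-1],175,202)]))
for zz in(.117,.124):
  P=[np.array([*SP,zz])+.023*np.array([np.cos(a),np.sin(a),0]) for a in np.linspace(0,6.28,60)]
  for n in S:
    u=np.array([proj(S[n],p) for p in P]);print(zz,n,u.mean(0),u.min(0),u.max(0))
```

```text
[ 0.3 -0.5  0.2] 0.08800049761497893
27.4333 [0.23096549 0.47219789 0.37705293]
0.117 top [186.88330363 226.54955718] [176.39933908 216.38509576] [197.3408545  237.07221468]
0.117 scene [235.52738041 158.2913605 ] [227.01069586 154.3966966 ] [243.82037421 162.3375233 ]
0.124 top [186.08777851 226.17258304] [175.5332868  215.94166286] [196.61569874 236.76429788]
0.124 scene [235.31555262 156.04906853] [226.7738559  152.17488491] [243.632657   160.07413894]
```

View pics/f1.png

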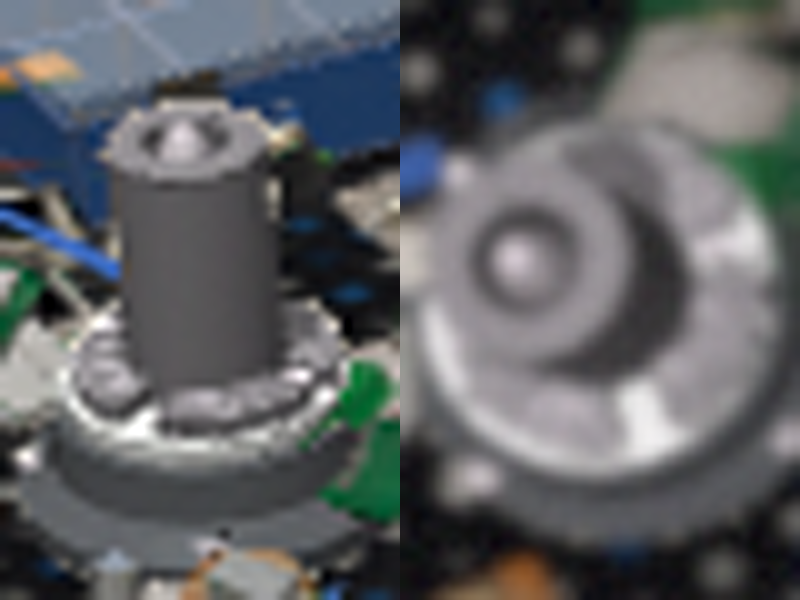

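The top ring's centre is at row ≈158.3. I'd expect 158.3 if seated and 156.0 if it were riding on the lugs. The spindle tip pokes out level with the bore and the lug sits in its notch, so the bobbin is home and flat. Handing in.

```bash
python3 -c "
from station import r
print(r.hand_in())"
```

```text
the job is handed in; nothing more can be done
None
```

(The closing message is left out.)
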